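# Line up the lock disc and push the bolt home

## Robot

A 6-joint arm with a two-finger parallel gripper is mounted at the origin on the work surface. World frame = base frame: x ahead of the robot, y to its left, z up, the work surface at z = 0. Lengths are in m, angles in rad, forces in N, time in s.
With the tool pointing down it reaches from about 0.35 to 0.775 m from the base axis. Payload 5.5 kg.
Tool frame: the origin (TCP) lies at the very end of the fingers, on their centre line; the grasp point (between the pads) lies manip.grip_depth behind it (manip.grip_depth is the distance from the TCP to the grasp point, in m); z points along the fingers, y is the direction in which the jaws open and shut (so a half turn about z gives the same grasp; the last joint's range is limited). The gripper opens to 85 mm and grips with 20 to 120 N. Pads are 22 mm wide; open, the fingers measure 114 mm over their backs; the gripper's body (76 mm by 85 mm) begins 54 mm behind the grasp point. The pads swing forward as they close: fully open they stand 13 mm farther back than shut.
Start: joints at [-1.475, 0.313, 0.046, 1.304, 0, 1.431], TCP at [0.134, -0.559, 0.231] pointing down, gripper open.
Joint ranges: [-2.76, 2.76], [-0.86, 1.69], [-1.03, 1.26], [-2.2, 2.34], [-1.47, 1.5], [-3.14, 3.14]. Speed limits (rad/s): [2.57, 2.57, 3.14, 3.14, 3.14, 3.14].

## Interface

Orientations are given as [roll, pitch, yaw] about the fixed x, y, z axes, in that order (R = Rz(yaw) Ry(pitch) Rx(roll)).
In Python, from workcell import manip gives the robot as it stands. The module is installed in compiled form; this text tells all that it offers.
- The arm moves only by the tool servo_tool, never from a script. Its argument "plan" is a list of rows, each a list of 7 numbers: the turn, a rotation vector about the tool's x, y, z in degrees, then the shift along the tool's x, y, z in m, then the closure in counts, from 0 (fully open) to 255 (shut). In form: [[rx, ry, rz, tx, ty, tz, claw], ...]. A call has exactly 10 rows; each row is the pose to reach, as a shift and turn from the pose measured when the call began, along the tool's axes at that moment; what a row does not reach only later rows make up. A row lasts 1/8 s, in which the tool goes at most 62.5 mm and 10.7 degrees, less where a joint would pass 70% of its speed; a pose out of reach is approached as far as the arm can. A call with a gripper value outside its range is refused whole. The fingers move at their own pace and stop on an object; "squeeze" is the grip in N (left out, the last holds). Time passes only in rows, so rows that repeat a pose let the fingers close, or fill a call up. It gives the time, the measured TCP pose, the force and the opening at its end, in the units of the state.
- manip.state(): the state, without advancing time (a new reading comes with each control period).
- manip.capture(name): name is "scene" or "side" or "wrist"; returns (picture, depth): 420x560x3 uint8, red, green, blue; 420x560 float32, m along the optical axis (not along the pixel's ray), 0 where there is no reading.
- manip.get_calibration(name): a dict with "vfov" (degrees; the focal length in pixels is half the picture's height over the tangent of half this angle, whatever the lens; pixels are square), "cx", "cy" (the principal point, pixels), "world_to_cam" (4x4, takes a point from world to camera coordinates); the wrist camera has in their place "hand_eye" (4x4, takes a point from camera to tool coordinates, whose origin is the TCP and whose axes are the flange's). Camera axes: x right, y down, z forward; pixel columns grow to the right and rows downward; lengths in m; the calibration is good to about 2 mm. A picture is of the moment at which its call begins: read the wrist's pose just before it. get_calibration takes no time and is no camera call.
- manip.close_job(): hands the job in, once; it reports no verdict.
Trained networks look in the newest picture that a camera, given by its name, has taken for a name from the list of things; names that differ only in an ending like _2 or _b are one class to them, and where a whole thing is asked for, a point or a joint stands for the part that bears it (a point fixed in the world has none). Each returns a list of dicts, best first, with "conf" (0 to 1); they miss things now and then, are a little off and sometimes report something else, mostly with a low value. They report only what shows in the picture. A call takes as long as a camera call. They do not tell look-alikes from the thing itself.
- manip.outline_of(query, camera): "pixels" (420x560 bool, what is visible of it) and "bbox" ([left, top, right, bottom] in pixels, round what is visible of it).
The state is a dict: "clock": time; "joint_positions": joint angles; "qvel": joint speeds; "joint_torque": joint torques, N m; "tool_pos": TCP position; "ee_rot": TCP orientation; "contact_force": force on the tool from outside, world axes, zero at the start; "wrist_torque": the same for the moment, N m; "width": opening from 0.0 (shut) to 1.0 (fully open).
Only numpy, scipy, OpenCV 4.12 (cv2) and the standard library are available. Lean on these libraries where they do the work, as an engineer would, in place of code of your own. Each camera call takes 0.05 s, during which the arm holds its last target.

## Task

The lock module on the service bench has to be locked. With the fingertips push the black pin to turn the brass disc until its slot lines up with the steel bolt, then push the bolt by its blue lug through the slot until it is fully home against the stop in the keeper, and take the hand away. Only push: do not lift the bolt, and leave the other things on the bench where they are.

Things in the scene. Friction and masses are not known exactly. Their poses are not given: they have to be found in the camera images.
- lock: Lock module fixed to the bench: aluminium plate 250 x 100 x 10 mm with, in a row along its x axis, a grey bolt guide, the disc and a dark keeper. Origin: on the disc's vertical axis at bench level (plate x -160 to 90 mm, y +-50 mm). x is the way the bolt is pushed, z up. Keeper: open-topped channel 20 mm wide, floor z 17, tops z 36 mm, x 46 mm to its stop face at x 66 mm.
- disc (a joint): Angle (rad) of the brass disc, 72 mm across, top at z 36 mm, counter-clockwise from above. Its straight slot, 22 mm wide, dark floor at z 18 mm, lines up with the bolt at 0 and equally at 3.14 (no click or stop there). Range -0.3 to 3.44; stays where left (friction: about 2.4 N at the pin). Starts between 0.6 and 2.55, where the bolt is blocked; either way round will do.
- disc_top (a point): Centre of the disc, on its axis at the level of its top face, 36 mm above the bench.
- pin_top (a point): Centre of the top of the black upright pin on the disc: 10 mm thick, from the disc's top (z 36 mm) up to z 62 mm, 25 mm from the disc's axis, at right angles to the slot (at disc angle 0 on the module's +y side, at 3.14 on its -y side).
- bolt: Loose steel bolt lying in the guide: 136 mm long along its x (towards the keeper), 14 x 14 mm, about 0.22 kg, last 10 mm of the nose tapered to 7 mm wide. Origin: middle of its underside, 19 mm above the bench. Slides with light friction (1 to 2 N). On its tail end stands a blue lug, 8 mm long (x), 20 mm wide, its top 65 mm above the bench.
- bolt_nose (a point): Middle of the bolt's front end (68 mm ahead of its origin). At the start it is 40 to 58 mm short of the disc's axis; home, it meets the keeper's stop (x 66 mm in the module's frame).
- lug_back (a point): Middle of the bolt's tail face, where the lug is pushed from: 68 mm behind the bolt's origin, 51 mm above the bench, on the lug's rear face.
- guide_strap (a point): Middle of the top of the dark strap across the bolt guide, 50 mm before the disc's axis, 39 mm above the bench; strap 8 mm long (x), 34 mm wide, underside at z 35 mm. The guide is an open-topped channel 17 mm wide, x -155 to -46 mm in the module's frame, floor z 19, wall tops z 31 mm. The lug passes above the walls and stops short of the strap.
- keeper_stop (a point): Middle of the keeper's stop face, 66 mm ahead of the disc's axis, 26 mm above the bench.
- jar: Bystander: small closed glass jar with a white cap, 44 mm across, 50 mm tall, standing; origin under its centre
- spool: Bystander: white plastic spacer ring (20 mm bore), 52 mm across, 28 mm tall, lying flat; origin under its centre
- driver: Bystander: screwdriver with a green handle, 170 mm long, lying; origin under its middle
- bin: Bystander: orange open parts bin, 100 x 85 x 50 mm; origin under its centre
- meter: Bystander: black hand meter, 150 x 75 x 35 mm, lying flat; origin under its centre
- cup: Bystander: white paper cup, 72 mm across, 85 mm tall; origin under its centre
Mind the look-alikes: they are no part of the job. Several things have the shape of the bolt; the one meant has the colours described above.

How it is judged:
On the way:
1. the disc's slot is lined up with the bolt ((value of joint disc between -0.15 and 0.15 rad or value of joint disc between 2.992 and 3.292 rad)), for 0.2 s.
At the end, for the whole second after the job is handed in: The slot is within 0.15 rad of the bolt's line (disc angle near 0 or near 3.14), and the bolt lies level and at rest through the slot, its nose in the keeper within 5 mm of the stop, not raised ((value of joint disc between -0.15 and 0.15 rad or value of joint disc between 2.992 and 3.292 rad) and x of bolt_nose in the frame of lock between 0.061 and 0.07 m and horizontal distance between bolt_nose and keeper_stop below 0.007 m and z of bolt in the frame of lock below 0.023 m and angle between bolt's own z axis and vertical below 0.08 rad and angle between the x axis of bolt and the x axis of lock, either way round below 0.1 rad and linear speed of bolt below 0.01 m/s); the robot touches nothing.
It fails at once if the bolt is lifted (more than 10 mm) or tipped (more than 0.25 rad) (z of bolt in the frame of lock above 0.029 m or angle between bolt's own z axis and vertical above 0.25 rad).
It fails at once if a bystander is moved more than 30 mm (distance of any of jar, spool, driver, bin, meter, cup from where it was at the start of the episode above 0.03 m).
It also fails if it takes over 51 s, if anything falls off the work surface, if the arm or the gripper's body presses on something with over 40 N, if the wrist force passes 120 N, or if a joint passes its speed limit or range.

## Working session

There is one attempt and no reset: what is moved stays moved. The work goes in short steps, Python scripts to look and compute and a tool call to move; the robot and the scene stay as the last step left them, time stands still between calls to the robot, and variables do not carry over. Pictures are saved under pics/ and viewed, and the job is handed in when it is done.

Besides the shell and the picture viewer there is one more tool, called after ">>>" by a JSON object that holds its "op" and its "data", one argument or row to a line. servo_tool: Moves the arm, as the interface text tells. Its arguments: {"type":"object","properties":{"plan":{"type":"array","items":{"type":"array","items":{"type":"number"}}},"squeeze":{"type":"number"}},"required":["plan"]}

```bash
mkdir -p pics; cat > h.py <<'E'
import numpy as np, cv2
from workcell import manip
from scipy.spatial.transform import Rotation as R
def snap(cam,fn=None):
    st=manip.state(); p,d=manip.capture(cam)
    if fn: cv2.imwrite('pics/'+fn,p[:,:,::-1])
    return st,p,d
def w2c(cam,st=None):
    c=manip.get_calibration(cam); f=210/np.tan(np.radians(c['vfov'])/2)
    if 'world_to_cam' in c: T=np.array(c['world_to_cam'])
    else:
        W=np.eye(4); W[:3,:3]=R.from_euler('xyz',st['ee_rot']).as_matrix(); W[:3,3]=st['tool_pos']
        T=np.linalg.inv(W@np.array(c['hand_eye']))
    return T,f,c['cx'],c['cy']
def cloud(cam,d,st=None):
    T,f,cx,cy=w2c(cam,st); v,u=np.mgrid[:420,:560]
    P=np.stack([(u-cx)*d/f,(v-cy)*d/f,d,np.ones_like(d)],-1)
    X=(P@np.linalg.inv(T).T)[...,:3]; X[d==0]=np.nan; return X
def proj(cam,p,st=None):
    T,f,cx,cy=w2c(cam,st); q=T[:3,:3]@np.array(p)+T[:3,3]; return q[0]/q[2]*f+cx,q[1]/q[2]*f+cy
def atz(cam,u,v,z,st=None):
    T,f,cx,cy=w2c(cam,st); I=np.linalg.inv(T); d=I[:3,:3]@np.array([(u-cx)/f,(v-cy)/f,1]); o=I[:3,3]
    return o+d*(z-o[2])/d[2]
E
python3 - <<'E'
from h import *
print(manip.state(), manip.grip_depth)
for c in ['scene','side','wrist']:
    snap(c,c+'0.png'); print(c,manip.get_calibration(c))
for c in ['scene','side']:
    for q in ['lock','disc','bolt','pin_top','guide_strap']:
        for o in manip.outline_of(q,c)[:3]: print(c,q,o['conf'],o['bbox'])
E
```

```text
{'clock': 0.0, 'joint_positions': array([-1.47462189e+00,  3.14010341e-01,  4.49958165e-02,  1.30357215e+00,
       -1.61296122e-06,  1.43119286e+00]), 'qvel': array([ 0.00079527,  0.00054729, -0.00020141,  0.00019476, -0.00027097,
        0.00129184]), 'joint_torque': array([-3.64887846e-04, -4.80630469e+01,  2.98531634e+01,  1.92787702e-02,
       -1.44315582e-04, -3.24583006e-06]), 'tool_pos': array([ 0.13426032, -0.55860102,  0.23041008]), 'ee_rot': array([-3.13981950e+00, -2.47530779e-04,  2.35777693e-01]), 'contact_force': array([ 0.21693732, -0.03304442,  0.18104515]), 'wrist_torque': array([-0.02181912, -0.03228588, -0.02852739]), 'width': 0.9980111079563627} 0.0187
scene {'vfov': 56.17733696085572, 'cx': 279.18204844811356, 'cy': 206.69299144876024, 'world_to_cam': array([[-0.31399351,  0.94930551, -0.01507088,  0.12872317],
       [ 0.68649714,  0.21604425, -0.69429573, -0.381082  ],
       [-0.65584278, -0.22835047, -0.71953201,  1.3838443 ],
       [ 0.        ,  0.        ,  0.        ,  1.        ]])}
side {'vfov': 43.83081742237646, 'cx': 275.1197202511757, 'cy': 210.8
[... 893 characters left out ...]
cene bolt 0.69 [127.4, 224.0, 178.3, 244.8]
scene pin_top 0.94 [256.5, 198.8, 286.6, 228.1]
scene guide_strap 0.95 [208.0, 186.6, 312.5, 244.0]
scene guide_strap 0.53 [201.8, 177.6, 251.7, 207.4]
side lock 0.83 [246.8, 186.0, 314.6, 250.7]
side lock 0.6 [285.9, 177.4, 311.2, 205.6]
side lock 0.57 [316.7, 201.9, 331.0, 221.2]
side disc 0.79 [263.4, 207.5, 285.7, 229.8]
side bolt 0.68 [332.0, 178.2, 375.5, 188.0]
side bolt 0.64 [282.7, 176.6, 312.6, 210.2]
side bolt 0.5 [264.3, 148.4, 290.2, 168.5]
side pin_top 0.88 [265.2, 208.7, 285.0, 234.0]
side guide_strap 0.89 [242.4, 186.9, 315.3, 249.0]
side guide_strap 0.4 [282.0, 177.6, 311.1, 205.2]
side guide_strap 0.31 [262.5, 209.5, 285.4, 230.2]
```

```bash
python3 - <<'E'
import cv2
a=cv2.imread('pics/scene0.png')
cv2.imwrite('pics/sc_c.png',cv2.resize(a[160:270,60:340],(800,314),interpolation=2))
b=cv2.imread('pics/side0.png')
cv2.imwrite('pics/si_c.png',cv2.resize(b[140:260,230:390],(800,600),interpolation=2))
E
```

```text
(no output)
```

View pics/scene0.png

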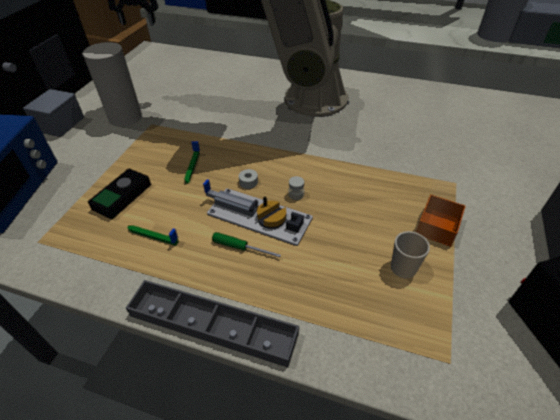

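View pics/sc_c.png

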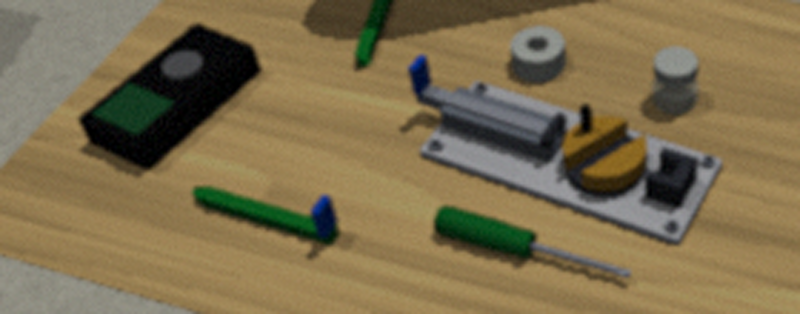

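View pics/si_c.png

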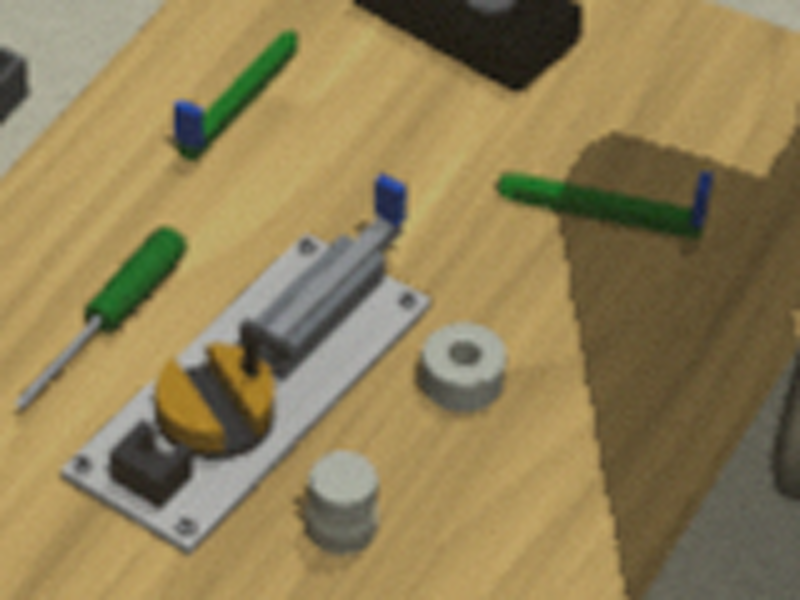

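View pics/wrist0.png

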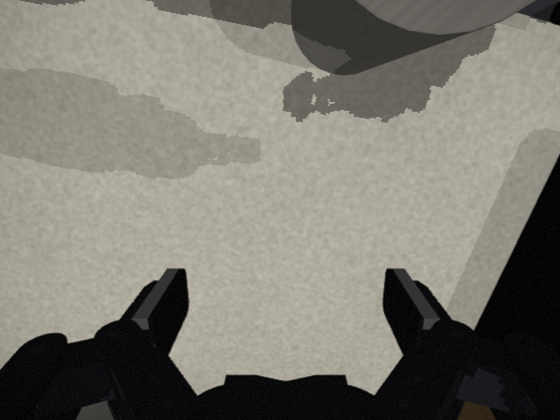

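The steel bolt with its blue lug lies in the guide, with the lug at scene (207,187). The two look-alikes are green: scene (155,236) and (192,165). The crop confirms which is which. Next I'll measure the poses.

```bash
python3 - <<'E'
from h import *
for c,pts in {'scene':[(228,189.8),(312,216),(297.3,244),(208.8,214.3)],'side':[(230+430/5,140+298/5),(230+188/5,140+550/5),(230+65/5,140+473/5),(230+305/5,140+238/5)]}.items():
    Q=np.array([atz(c,*p,.010) for p in pts]); print(c,Q.round(4).tolist(),Q.mean(0).round(4))
    e=[Q[1]-Q[0],Q[2]-Q[3]]
    print([ (np.linalg.norm(x),np.degrees(np.arctan2(x[1],x[0]))) for x in e])
print('pin',atz('scene',265.1,198,.062),atz('side',230+248/5,140+322/5,.062))
print('lug',atz('scene',206.8,181,.065),atz('side',230+390/5,140+182/5,.065))
st,p,d=snap('side')
X=cloud('side',d); g=(X[...,2]>.03)&(X[...,2]<.04)
o=manip.outline_of('disc','side')[0]['pixels']
m=o&g; print('disc pts',m.sum(),np.nanmean(X[m],0))
hsv=cv2.cvtColor(p,cv2.COLOR_RGB2HSV); b=(hsv[...,0]>110)&(hsv[...,0]<130)&(hsv[...,1]>120)&(hsv[...,2]>60)
b[:172]=0;b[190:]=0;b[:,:300]=0;b[:,315:]=0
print('lug',b.sum(),np.nanmin(X[b],0),np.nanmax(X[b],0),np.nanmedian(X[b],0))
E
```

```text
scene [[0.5321, -0.1035, 0.01], [0.5566, 0.1348, 0.01], [0.6529, 0.1251, 0.01], [0.629, -0.114, 0.01]] [0.5926 0.0106 0.01  ]
[(np.float64(0.23960372541163474), np.float64(84.12284231168134)), (np.float64(0.24029008657612555), np.float64(84.28789672145044))]
side [[0.519, -0.1062, 0.01], [0.5459, 0.1424, 0.01], [0.64, 0.1306, 0.01], [0.6139, -0.1121, 0.01]] [0.5797 0.0137 0.01  ]
[(np.float64(0.25006927729700684), np.float64(83.81187276934895)), (np.float64(0.2440811532997035), np.float64(83.87218842253488))]
pin [0.58038803 0.02140295 0.062     ] [0.5833795  0.01032385 0.062     ]
lug [ 0.56991135 -0.13887027  0.065     ] [ 0.5658735  -0.13534738  0.065     ]
disc pts 192 [0.5871386  0.04612028 0.034189  ]
lug 28 [ 0.55559601 -0.14233272  0.03022287] [ 0.57660601 -0.12978686  0.06698589] [ 0.56668484 -0.13591621  0.05643449]
```

>>> {"op": "servo_tool", "data": {
  "plan": [
    [0,0,9.8,0.048,-0.038,-0.007,0],
    [0,0,19.6,0.096,-0.076,-0.014,0],
    [0,0,29.4,0.144,-0.114,-0.021,0],
    [0,0,39.2,0.192,-0.152,-0.028,0],
    [0,0,49,0.24,-0.19,-0.035,0],
    [0,0,58.8,0.288,-0.228,-0.042,0],
    [0,0,68.6,0.336,-0.266,-0.049,0],
    [0,0,78.4,0.384,-0.304,-0.056,0],
    [0,0,88.2,0.432,-0.342,-0.063,0],
    [0,0,98,0.48,-0.38,-0.07,0]
  ]
}}

```text
clock: 2.0
tool_pos: [0.252, -0.2702, 0.2896]
ee_rot: [-3.01, 0.013, -1.148]
contact_force: [-0.9, -0.3, 1.1]
width: 1.003
```

```bash
cat >> h.py <<'E'
def goto(p,yaw):
    s=manip.state(); M=R.from_euler('xyz',s['ee_rot']); T=R.from_euler('xyz',[np.pi,0,yaw])
    print('clock %.2f'%s['clock'],'pos',s['tool_pos'].round(4),'rot',s['ee_rot'].round(3),'F',s['contact_force'].round(1),'w',round(s['width'],3),'j6',s['joint_positions'][5].round(2))
    print('shift',M.inv().apply(np.array(p)-s['tool_pos']).round(4),'turn',np.degrees((M.inv()*T).as_rotvec()).round(1))
E
python3 -c "
from h import *
goto([.59,.02,.30],np.radians(-105))"
```

```text
clock 2.00 pos [ 0.252  -0.2702  0.2896] rot [-3.01   0.013 -1.148] F [-0.9 -0.3  1.1] w 1.003 j6 3.14
shift [-0.1262 -0.4248  0.0474] turn [-7.   3.3 39.1]
```

```bash
python3 -c "
from h import *
goto([.565,-.10,.30],np.radians(0))
goto([.565,-.10,.30],np.radians(75))"
```

```text
clock 2.00 pos [ 0.252  -0.2702  0.2896] rot [-3.01   0.013 -1.148] F [-0.9 -0.3  1.1] w 1.003 j6 3.14
shift [-0.0271 -0.3536  0.0367] turn [ -7.1  -3.7 -65.7]
clock 2.00 pos [ 0.252  -0.2702  0.2896] rot [-3.01   0.013 -1.148] F [-0.9 -0.3  1.1] w 1.003 j6 3.14
shift [-0.0271 -0.3536  0.0367] turn [  -4.2   -8.9 -140.6]
```

>>> {"op": "servo_tool", "data": {
  "plan": [
    [-3,-1.5,-10,-0.004,-0.05,0.005,0],
    [-6,-3,-20,-0.008,-0.1,0.01,0],
    [-7,-3,-30,-0.012,-0.15,0.015,0],
    [-7,-3.5,-40,-0.016,-0.2,0.02,0],
    [-7,-3.6,-50,-0.02,-0.25,0.026,0],
    [-7,-3.7,-60,-0.024,-0.3,0.031,0],
    [-7.1,-3.7,-65.7,-0.027,-0.354,0.037,0],
    [-6.6,-5,-76,-0.027,-0.354,0.037,0],
    [-6.3,-5.8,-86,-0.027,-0.354,0.037,0],
    [-6,-6.5,-96,-0.027,-0.354,0.037,0]
  ]
}}

```text
clock: 3.25
tool_pos: [0.5657, -0.0996, 0.2995]
ee_rot: [-3.13, 0.004, 0.536]
contact_force: [-0.3, -0.2, -0.8]
width: 1.001
```

```bash
python3 -c "
from h import *
goto([.565,-.10,.30],np.radians(75))"
```

```text
clock 3.25 pos [ 0.5657 -0.0996  0.2995] rot [-3.13   0.004  0.536] F [-0.3 -0.2 -0.8] w 1.001 j6 2.29
shift [-0.0008 -0.     -0.0005] turn [ -0.7  -0.  -44.3]
```

>>> {"op": "servo_tool", "data": {
  "plan": [
    [-0.5,0,-10,0,0,0,0],
    [-0.7,0,-20,0,0,0,0],
    [-0.7,0,-30,0,0,0,0],
    [-0.7,0,-40,0,0,0,0],
    [-0.7,0,-44,0,0,0,0],
    [-0.7,0,-44,0,0,0,0],
    [-0.7,0,-44,0,0,0,0],
    [-0.7,0,-44,0,0,0,0],
    [-0.7,0,-44,0,0,0,0],
    [-0.7,0,-44,0,0,0,0]
  ]
}}

```text
clock: 4.5
tool_pos: [0.5657, -0.0996, 0.2995]
ee_rot: [-3.141, -0.001, 1.304]
contact_force: [0.0, 0.4, -0.4]
width: 1.003
```

```bash
python3 -c "
from h import *
st,p,d=snap('wrist','w1.png'); np.savez('w1.npz',p=p,d=d,pos=st['tool_pos'],rot=st['ee_rot'])
for q in ['lock','disc','bolt','pin_top','guide_strap','lug_back']:
  for o in manip.outline_of(q,'wrist')[:3]: print(q,o['conf'],o['bbox'])
cv2.imwrite('pics/w1b.png',cv2.resize(p[:,:,::-1],(800,600),interpolation=2))
"
```

```text
lock 0.76 [222.1, 0.0, 331.9, 182.2]
disc 0.96 [241.6, 0.0, 307.0, 70.7]
disc 0.46 [152.1, 8.2, 200.5, 59.3]
bolt 0.75 [275.7, 89.1, 306.5, 207.8]
bolt 0.6 [197.4, 253.7, 291.5, 314.4]
bolt 0.6 [410.1, 166.7, 436.4, 258.4]
pin_top 0.9 [242.5, 0.0, 306.5, 79.7]
guide_strap 0.56 [226.6, 0.8, 334.7, 182.1]
guide_strap 0.2 [244.2, 0.1, 307.1, 77.2]
lug_back 0.84 [200.8, 252.0, 289.3, 314.9]
lug_back 0.68 [413.0, 164.1, 441.0, 260.5]
lug_back 0.67 [276.3, 87.9, 310.9, 206.8]
```

View pics/w1b.png

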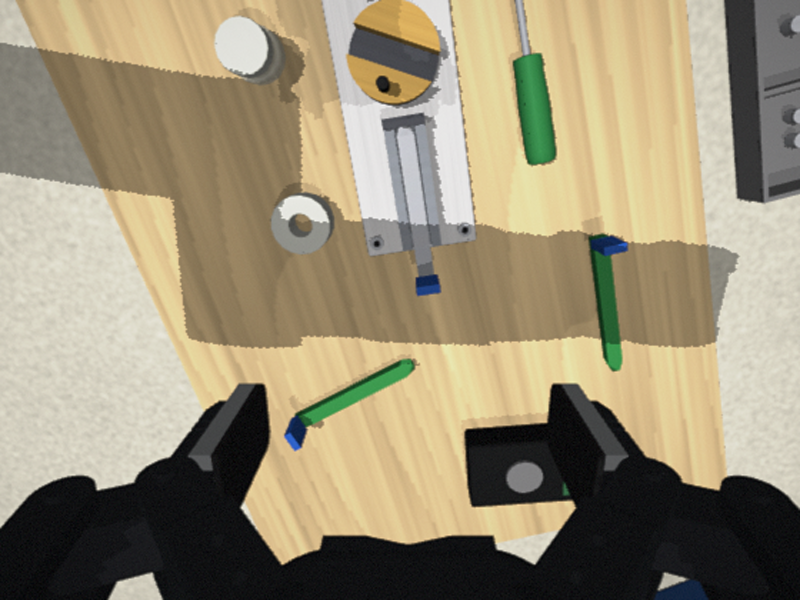

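The wrist view (enlarged) shows the steel bolt in the guide with its lug at (428,285), the disc at (395,50) and the pin at (384,84). The green look-alikes are at (355,395) and (608,300).

```bash
python3 -c "
from h import *
D=np.load('w1.npz'); p,d=D['p'],D['d']; st=dict(tool_pos=D['pos'],ee_rot=D['rot'])
X=cloud('wrist',d,st)
cv2.imwrite('pics/w1c.png',cv2.resize(p[0:215,225:335,::-1],(440,860),interpolation=2)[:600])
hsv=cv2.cvtColor(p,cv2.COLOR_RGB2HSV)
s=1.4286
W=lambda u,v,z: atz('wrist',u/s,v/s,z,st)
b=(hsv[...,0]>105)&(hsv[...,0]<130)&(hsv[...,1]>120)
n,l,stt,c=cv2.connectedComponentsWithStats(b.astype('uint8'))
for i in range(1,n):
  if stt[i,4]>20: 
    m=l==i; print('blue',stt[i],c[i],np.nanpercentile(X[m],[5,50,95],axis=0).round(4).tolist())
print('pin',W(383,82,.062), 'spl depth',X[int(82/s),int(383/s)])
for n_,u,v,z in [('plateL',370,254,.01),('plateR',476,238,.01),('strapL',382,119,.039),('strapR',425,119,.039),('decoy nose',412,364,.01)]: print(n_,W(u,v,z).round(4))
y=(hsv[...,0]>12)&(hsv[...,0]<28)&(hsv[...,1]>170)&(X[...,2]>.03)&(X[...,2]<.042)
y[75:]=0;y[:,:240]=0;y[:,310:]=0
Q=X[y]; print(y.sum(),Q.mean(0)); 
c2,r=cv2.minEnclosingCircle(Q[:,:2].astype('float32')); print('circ',c2,r)
print('depth of strap, bench',X[83,283],X[230,300])
"
```

```text
blue [414 166  25  13 234] [425.88461538 171.61538462] [[0.7216, -0.1543, 0.019], [0.7286, -0.1489, 0.041], [0.7387, -0.1477, 0.0469]]
blue [292 193  16  14 188] [299.00531915 199.31382979] [[0.5639, -0.1418, 0.0392], [0.5719, -0.1365, 0.0635], [0.5799, -0.1349, 0.0657]]
blue [199 291  15  24 207] [206.47826087 302.92270531] [[0.4045, -0.2639, 0.0197], [0.4098, -0.2554, 0.0378], [0.4127, -0.2482, 0.0465]]
blue [458 406  38  14 363] [478.05509642 414.13498623] [[0.7368, -0.5931, 0.0044], [0.7646, -0.5866, 0.0135], [0.7813, -0.582, 0.0271]]
pin [0.5795773  0.02062953 0.062     ] spl depth [0.57957422 0.02111687 0.06118666]
plateL [ 0.5269 -0.1095  0.01  ]
plateR [ 0.6239 -0.1205  0.01  ]
strapL [ 0.571  -0.0022  0.039 ]
strapR [ 0.6036 -0.0111  0.039 ]
decoy nose [ 0.5352 -0.2266  0.01  ]
0 [nan nan nan]
circ (0.0, 0.0) 0.0
depth of strap, bench [ 0.58798349 -0.006542    0.04005431] [ 5.59782084e-01 -1.98550325e-01 -9.79914738e-05]<string>:18: RuntimeWarning: Mean of empty slice.
  ret = um.true_divide(
```

View pics/w1c.png

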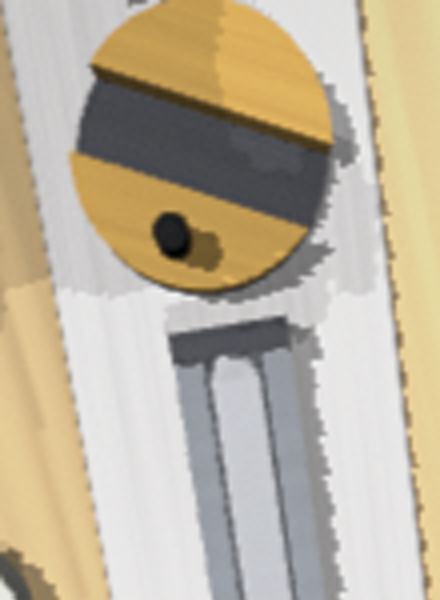

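```bash
python3 -c "
from h import *
D=np.load('w1.npz'); st=dict(tool_pos=D['pos'],ee_rot=D['rot'])
c=lambda u,v,z: atz('wrist',225+u/4,v/4,z,st)
L=c(71,160,.036);Rr=c(333,160,.036);B=c(205,292,.036);print('L R B',L,Rr,B,np.linalg.norm(L-Rr))
print('strap',[c(*q,.039).round(4).tolist() for q in [(168,340),(285,318),(290,342),(172,363)]])
P=c(172,228,.062);print('pin',P)
a=np.radians(83.7);ex=np.array([np.cos(a),np.sin(a)]);ey=np.array([-ex[1],ex[0]])
# slot edges
for q1,q2 in [((92,70),(333,148)),((72,152),(308,228))]:
  A=c(*q1,.036);Bq=c(*q2,.036);v=(Bq-A)[:2];m=(A+Bq)[:2]/2;print('slot edge',A,Bq,'ang lock',np.degrees(np.arctan2(v@ey,v@ex)), 'mid',m)
O=np.array([.593,.0435]);v=P[:2]-O;print('pin r',np.linalg.norm(v),'lock ang',np.degrees(np.arctan2(v@ey,v@ex)))
lug=np.array([.5719,-.1365])-O; print('lug lock',lug@ex,lug@ey)
"
```

```text
L R B [0.55727601 0.04774565 0.036     ] [0.62628793 0.02894704 0.036     ] [0.5834857  0.00579494 0.036     ] 0.07152644071272166
strap [[0.5701, -0.0038, 0.039], [0.6033, -0.0068, 0.039], [0.603, -0.0133, 0.039], [0.5694, -0.01, 0.039]]
pin [0.57958826 0.02102074 0.062     ]
slot edge [0.56926558 0.06716116 0.036     ] [0.62700766 0.03182286 0.036     ] ang lock -115.16673596270202 mid [0.59813662 0.04949201]
slot edge [0.55813161 0.04956237 0.036     ] [0.61546495 0.01419998 0.036     ] ang lock -115.36569342214193 mid [0.58679828 0.03188117]
pin r 0.026176175346418213 lock ang 155.4785461061006
lug lock -0.1812283659459534 0.0012204001637161758
```

```bash
python3 -c "
from h import *
goto([.580,.0205,.10],np.radians(60))"
```

```text
clock 4.85 pos [ 0.5657 -0.0996  0.2995] rot [-3.141e+00 -1.000e-03  1.304e+00] F [ 0.   0.1 -0.7] w 1.0 j6 1.52
shift [ 0.1195 -0.0177  0.1995] turn [-0.  -0.  14.7]
```

>>> {"op": "servo_tool", "data": {
  "plan": [
    [0,0,5,0.024,-0.004,0.035,170],
    [0,0,10,0.048,-0.008,0.07,170],
    [0,0,14.7,0.072,-0.012,0.105,170],
    [0,0,14.7,0.096,-0.015,0.14,170],
    [0,0,14.7,0.119,-0.018,0.175,170],
    [0,0,14.7,0.1195,-0.018,0.2,170],
    [0,0,14.7,0.1195,-0.018,0.2,170],
    [0,0,14.7,0.1195,-0.018,0.2,170],
    [0,0,14.7,0.1195,-0.018,0.2,170],
    [0,0,14.7,0.1195,-0.018,0.2,170]
  ]
}}

```text
clock: 6.1
tool_pos: [0.5805, 0.0202, 0.1007]
ee_rot: [3.14, -0.001, 1.047]
contact_force: [-0.0, 0.3, -1.2]
width: 0.333
```

```bash
python3 -c "
from h import *
goto([.580,.0205,.044],np.radians(60))
st,p,d=snap('wrist','w2.png')
X=cloud('wrist',d,st)
u,v=proj('wrist',[.580,.0205,.062],st);print(u,v,proj('wrist',st['tool_pos'],st))
cv2.imwrite('pics/w2b.png',cv2.resize(p[:,:,::-1],(800,600),interpolation=2))
"
```

```text
clock 6.10 pos [0.5805 0.0202 0.1007] rot [ 3.140e+00 -1.000e-03  1.047e+00] F [-0.   0.3 -1.2] w 0.333 j6 1.99
shift [-0.0001 -0.0007  0.0567] turn [ 0.1 -0.1 -0. ]
284.75535580805337 240.1756323844033 (np.float64(286.0467401461819), np.float64(272.7643342336446))
```

View pics/w2b.png

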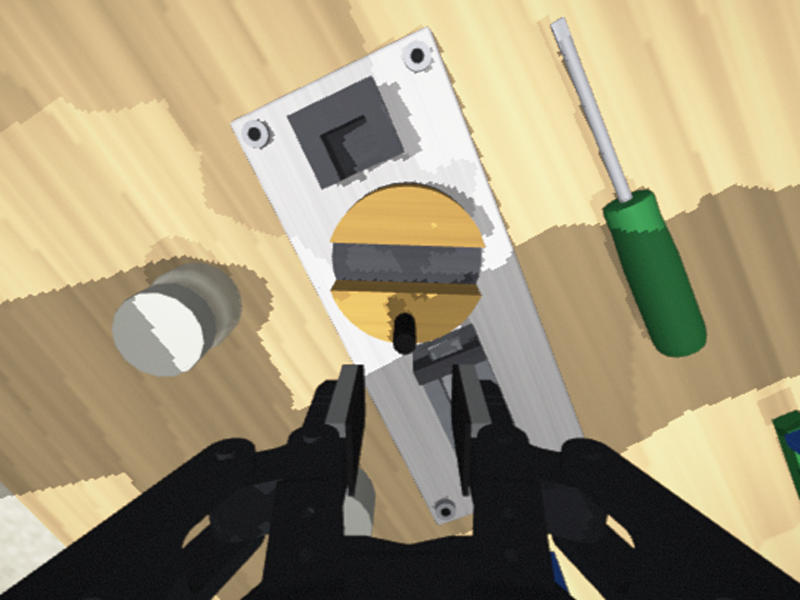

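The pin top at (404,342) sits between the open jaws at (360..460). The slot runs level in this view. I'll descend over the pin without touching it.

>>> {"op": "servo_tool", "data": {
  "plan": [
    [0,0,0,0,-0.0007,0.015,170],
    [0,0,0,0,-0.0007,0.03,170],
    [0,0,0,0,-0.0007,0.045,170],
    [0,0,0,0,-0.0007,0.056,170],
    [0,0,0,0,-0.0007,0.056,170],
    [0,0,0,0,-0.0007,0.056,170],
    [0,0,0,0,-0.0007,0.056,170],
    [0,0,0,0,-0.0007,0.056,170],
    [0,0,0,0,-0.0007,0.056,170],
    [0,0,0,0,-0.0007,0.056,170]
  ]
}}

```text
clock: 7.4
tool_pos: [0.5799, 0.0206, 0.0447]
ee_rot: [3.141, -0.001, 1.047]
contact_force: [0.9, -0.5, 0.3]
width: 0.334
```

```bash
python3 -c "
from h import *
s=manip.state();print(s['contact_force'])
O=np.array([.592,.042]);M=R.from_euler('xyz',s['ee_rot']).inv()
# gap ~28mm -> play 9mm; lead center by extra angle 0.36rad(9mm/25)
for i in range(9):
  disc=np.radians(64.7-64.7*i/8); lead=np.radians(20)*min(1,i/2)
  ph=disc-lead+np.pi/2+np.radians(83.7)
  t=np.r_[O+.025*np.array([np.cos(ph),np.sin(ph)]),.0445]
  yaw=np.radians(max(60-i*7,6))
  print(i,M.apply(t-s['tool_pos']).round(4),round(60-np.degrees(yaw),1))
"
```

```text
[ 0.87654051 -0.49221999  0.29389386]
0 [-0.0004 -0.0009  0.0002] 0.0
1 [ 0.001  -0.0086  0.0001] 7.0
2 [ 0.0048 -0.0155  0.0001] 14.0
3 [ 0.0072 -0.0181  0.0001] 21.0
4 [ 0.0099 -0.0204  0.0001] 28.0
5 [ 0.0129 -0.0223  0.0001] 35.0
6 [ 0.0161 -0.0237  0.0001] 42.0
7 [ 0.0195 -0.0246  0.0002] 49.0
8 [ 0.023  -0.0251  0.0002] 54.0
```

>>> {"op": "servo_tool", "data": {
  "plan": [
    [0,0,4,0,-0.005,0,170],
    [0,0,8,0.001,-0.009,0,170],
    [0,0,14,0.0045,-0.015,0,170],
    [0,0,21,0.007,-0.018,0,170],
    [0,0,28,0.01,-0.0205,0,170],
    [0,0,35,0.013,-0.0223,0,170],
    [0,0,42,0.016,-0.0237,0,170],
    [0,0,49,0.0195,-0.0246,0,170],
    [0,0,49,0.0195,-0.0246,0,170],
    [0,0,49,0.0195,-0.0246,0,170]
  ]
}}

```text
clock: 8.65
tool_pos: [0.568, 0.0494, 0.0445]
ee_rot: [3.141, -0.001, 0.194]
contact_force: [-0.9, -3.8, 0.7]
width: 0.335
```

```bash
cat > disc.py <<'E'
from h import *
import sys
st,p,d=snap('wrist',sys.argv[1]+'.png')
cv2.imwrite('pics/'+sys.argv[1]+'b.png',cv2.resize(p[:,:,::-1],(800,600),interpolation=2))
print(st['clock'],st['tool_pos'],st['ee_rot'],st['contact_force'].round(1),st['joint_positions'][5])
E
python3 disc.py w3
```

```text
8.65 [0.56797245 0.04942134 0.04452337] [ 3.14139366e+00 -8.79441265e-04  1.93636610e-01] [-0.9 -3.8  0.7] 2.8939527984712026
```

View pics/w3b.png

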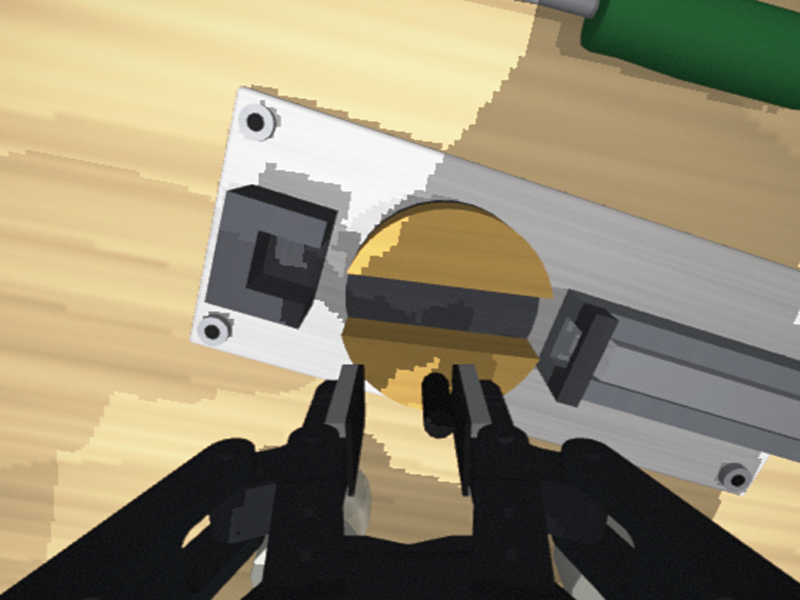

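```bash
cat > ang.py <<'E'
from h import *
s=1.4286
def slot(st,edges,plates):
    W=lambda q,z: atz('wrist',q[0]/s,q[1]/s,z,st)[:2]
    o=[]
    for es,z in [(edges,.036),(plates,.01)]:
        for a,b in es:
            v=W(a,z)-W(b,z); o.append(np.degrees(np.arctan(v[1]/v[0]))); print(z,o[-1],W(a,z),W(b,z))
E
python3 -c "
from ang import *
slot(manip.state(),[((347,275),(542,297)),((343,335),(530,357))],[((240,88),(795,268)),((192,342),(735,492))])"
```

```text
0.036 -85.55872874041728 [0.59989979 0.07645049] [0.60489153 0.01218225]
0.036 -86.12382151343078 [0.57885197 0.07450714] [0.58320572 0.01025031]
0.01 83.94541175347076 [0.6502894  0.12431291] [ 0.62779166 -0.08779463]
0.01 83.82453428600827 [0.55300871 0.13472009] [ 0.52696778 -0.10595051]
```

>>> {"op": "servo_tool", "data": {
  "plan": [
    [0,0,0,0.0005,-0.0015,0,170],
    [0,0,0,0.001,-0.003,0,170],
    [0,0,0,0.0013,-0.0043,0,170],
    [0,0,0,0.0013,-0.0043,0,170],
    [0,0,0,0.0013,-0.0043,0,170],
    [0,0,0,0.0013,-0.0043,0,170],
    [0,0,0,0.0013,-0.0043,0,170],
    [0,0,0,0.0013,-0.0043,0,170],
    [0,0,0,0.0013,-0.0043,0,170],
    [0,0,0,0.0013,-0.0043,0,170]
  ]
}}

```text
clock: 9.95
tool_pos: [0.5686, 0.054, 0.0446]
ee_rot: [-3.142, -0.001, 0.193]
contact_force: [0.2, 0.5, 0.6]
width: 0.334
```

```bash
python3 disc.py w4
```

```text
9.95 [0.56855621 0.05403449 0.04461614] [-3.14155489e+00 -1.25990527e-03  1.93297494e-01] [0.2 0.5 0.6] 2.9023325635101447
```

View pics/w4b.png

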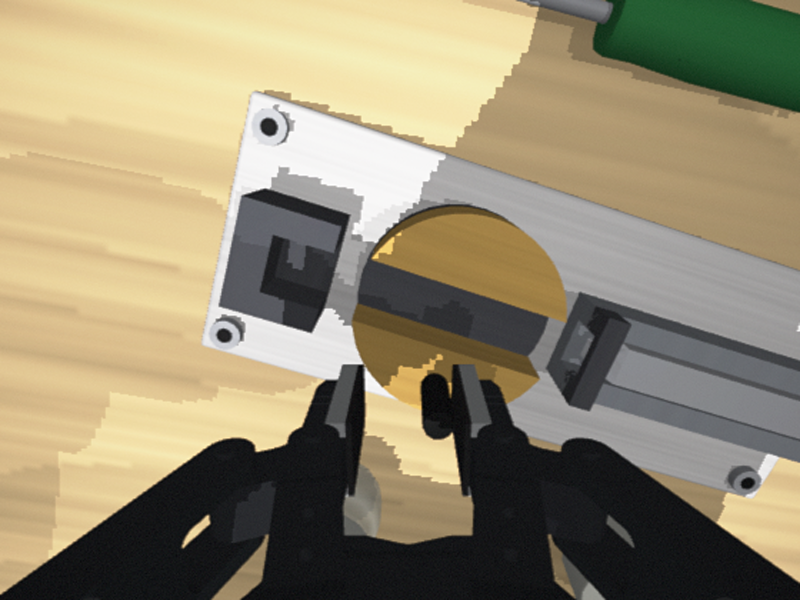

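```bash
python3 -c "
from ang import *
slot(manip.state(),[((372,261),(566,320)),((353,319),(537,378))],[((250,91),(800,269)),((204,345),(742,496))])
goto([.567,-.10,.15],np.radians(0))"
```

```text
0.036 83.68790377675671 [0.60656903 0.07382385] [0.5991345  0.00661283]
0.036 82.0589653423621 [0.58570205 0.07665605] [0.57643969 0.01025522]
0.01 83.98463709008014 [0.65050263 0.12545148] [ 0.62829838 -0.08526425]
0.01 83.56340484938701 [0.55311795 0.13449814] [ 0.52606703 -0.10528363]
clock 10.00 pos [0.5685 0.054  0.0446] rot [-3.142e+00 -1.000e-03  1.930e-01] F [ 0.4 -0.2  0.3] w 0.334 j6 2.9
shift [-0.0309  0.1509 -0.1055] turn [-0.  -0.1 11.1]
```

Disc is within about 1° of alignment (slot 83 to 84°, plate 84°). I'll rise off the pin and go behind the lug, closing the fingers.

>>> {"op": "servo_tool", "data": {
  "plan": [
    [0,0,0,0,0.0005,-0.02,170],
    [0,0,0,0,0.0005,-0.05,170],
    [0,0,0,0,0.0005,-0.095,170],
    [0,0,-10,-0.009,0.045,-0.095,200],
    [0,0,-20,-0.018,0.09,-0.095,255],
    [0,0,-30,-0.027,0.135,-0.095,255],
    [0,0,-40,-0.036,0.18,-0.095,255],
    [0,0,-50,-0.045,0.2265,-0.095,255],
    [0,0,-60,-0.045,0.2265,-0.095,255],
    [0,0,-70,-0.045,0.2265,-0.095,255]
  ]
}}

```text
clock: 11.25
tool_pos: [0.5675, -0.1779, 0.1393]
ee_rot: [3.141, -0.001, 1.419]
contact_force: [-0.3, 0.1, -0.1]
width: -0.003
```

```bash
python3 disc.py w5; python3 -c "
from ang import *
goto([.5682,-.1768,.042],np.radians(83.8))"
```

```text
11.25 [ 0.56752421 -0.17794369  0.13934506] [ 3.14074384e+00 -6.82772984e-04  1.41897338e+00] [-0.3  0.1 -0.1] 1.283412860196711
clock 11.30 pos [ 0.5676 -0.1776  0.1394] rot [ 3.141e+00 -1.000e-03  1.425e+00] F [-0.2  0.8 -0.1] w -0.001 j6 1.28
shift [0.0008 0.0004 0.0974] turn [ 0.  -0.  -2.2]
```

View pics/w5b.png

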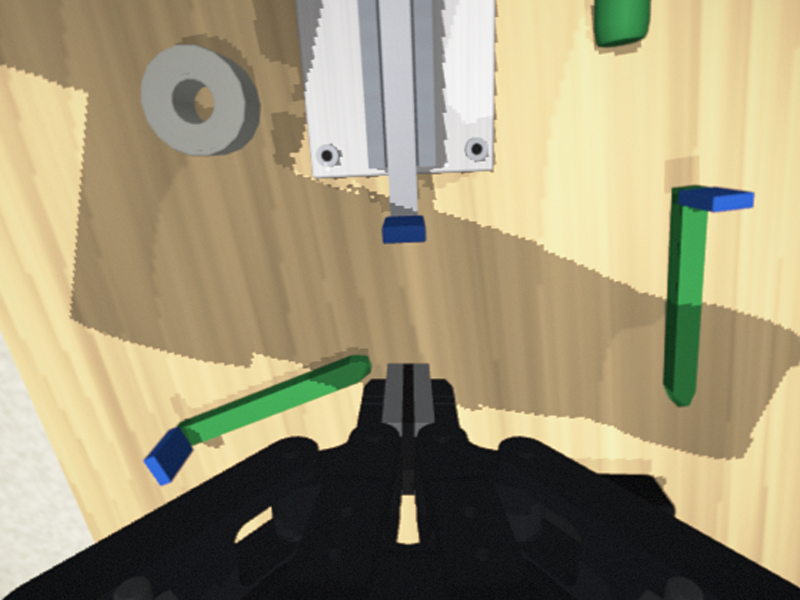

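The fingers are shut and in line with the bolt. The blue lug is ahead at (404,230), and the nearest green look-alike, at (368,365), is clear.

```bash
python3 -c "
from ang import *
st=manip.state()
for q in [(383,243),(426,243)]: print(atz('wrist',q[0]/s,q[1]/s,.065,st))
"
```

```text
[ 0.56137617 -0.14197139  0.065     ]
[ 0.58081878 -0.14481709  0.065     ]
```

>>> {"op": "servo_tool", "data": {
  "plan": [
    [0,0,-2,0.001,0,0.02,255],
    [0,0,-2,0.001,0,0.045,255],
    [0,0,-2,0.001,0,0.07,255],
    [0,0,-2,0.001,0,0.09,255],
    [0,0,-2,0.001,0,0.096,255],
    [0,0,-2,0.001,0,0.096,255],
    [0,0,-2,0.001,0,0.096,255],
    [0,0,-2,0.001,0,0.096,255],
    [0,0,-2,0.001,0,0.096,255],
    [0,0,-2,0.001,0,0.096,255]
  ]
}}

```text
clock: 12.55
tool_pos: [0.5679, -0.1766, 0.0436]
ee_rot: [3.14, -0.0, 1.459]
contact_force: [0.1, 0.0, -0.7]
width: 0.001
```

```bash
python3 -c "
from ang import *
goto([.5843,-.0266,.0434],np.radians(83.8))"
```

```text
clock 12.55 pos [ 0.5679 -0.1766  0.0436] rot [ 3.14  -0.     1.459] F [ 0.1  0.  -0.7] w 0.001 j6 1.25
shift [ 0.1509 -0.0004  0.0003] turn [ 0.1 -0.  -0.2]
```

>>> {"op": "servo_tool", "data": {
  "plan": [
    [0,0,0,0.008,0,0,255],
    [0,0,0,0.016,0,0,255],
    [0,0,0,0.023,0,0,255],
    [0,0,0,0.03,0,0,255],
    [0,0,0,0.037,0,0,255],
    [0,0,0,0.044,0,0,255],
    [0,0,0,0.051,-0.0001,0,255],
    [0,0,0,0.058,-0.0002,0,255],
    [0,0,0,0.065,-0.0002,0,255],
    [0,0,0,0.065,-0.0002,0,255]
  ]
}}

```text
clock: 13.8
tool_pos: [0.575, -0.1112, 0.0437]
ee_rot: [3.14, -0.001, 1.46]
contact_force: [-0.1, 1.4, 0.1]
width: -0.002
```

```bash
python3 disc.py w6; python3 -c "
from ang import *
goto([.5843,-.0266,.0434],np.radians(83.8))"
```

```text
13.8 [ 0.57503699 -0.11118884  0.04371783] [ 3.14024639e+00 -9.31853796e-04  1.46033000e+00] [-0.1  1.4  0.1] 1.3526202687552626
clock 13.85 pos [ 0.575  -0.1115  0.0437] rot [ 3.14e+00 -1.00e-03  1.46e+00] F [ 1.  -1.   0.6] w 0.002 j6 1.35
shift [ 0.0854 -0.0002  0.0004] turn [ 0.1 -0.  -0.1]
```

View pics/w6b.png

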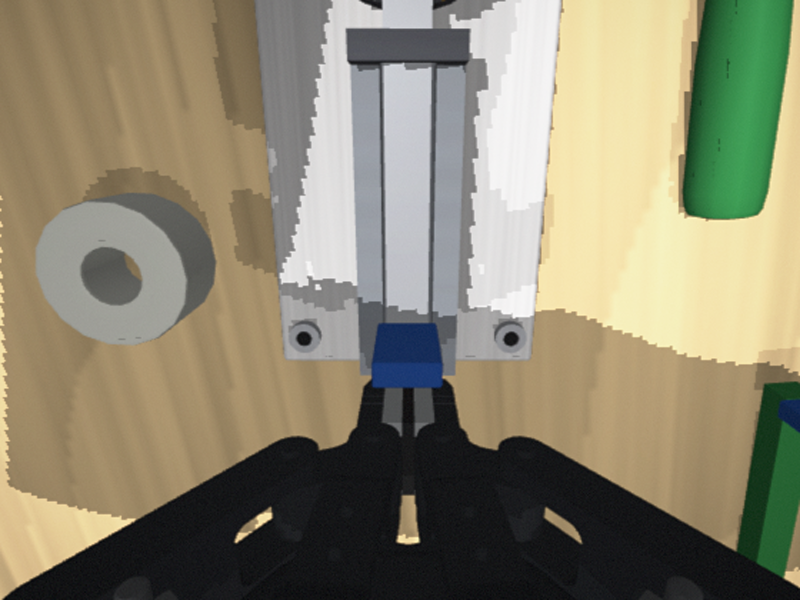

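The bolt is sliding under the strap towards the disc, with the lug centred in front of the fingers. I'll keep pushing.

>>> {"op": "servo_tool", "data": {
  "plan": [
    [0,0,0,0.006,0,0,255],
    [0,0,0,0.012,0,0,255],
    [0,0,0,0.019,0,0,255],
    [0,0,0,0.026,0,0,255],
    [0,0,0,0.033,0,0,255],
    [0,0,0,0.04,0,0,255],
    [0,0,0,0.047,0,0,255],
    [0,0,0,0.054,0,0,255],
    [0,0,0,0.06,0,0,255],
    [0,0,0,0.064,0,0,255]
  ]
}}

```text
clock: 15.1
tool_pos: [0.5822, -0.0475, 0.0438]
ee_rot: [3.14, -0.001, 1.46]
contact_force: [0.4, -2.0, 2.2]
width: -0.001
```

```bash
python3 disc.py w7; python3 -c "
from ang import *
goto([.5843,-.0266,.0434],np.radians(83.8))"
```

```text
15.1 [ 0.58215779 -0.04752556  0.04382688] [ 3.14017093e+00 -6.53831186e-04  1.46029756e+00] [ 0.4 -2.   2.2] 1.4620264934804732
clock 15.15 pos [ 0.5821 -0.0471  0.0438] rot [ 3.140e+00 -1.000e-03  1.461e+00] F [ 0.3 -2.8  1.4] w -0.001 j6 1.46
shift [ 0.0206 -0.0001  0.0004] turn [ 0.1 -0.1 -0.1]
```

View pics/w7b.png

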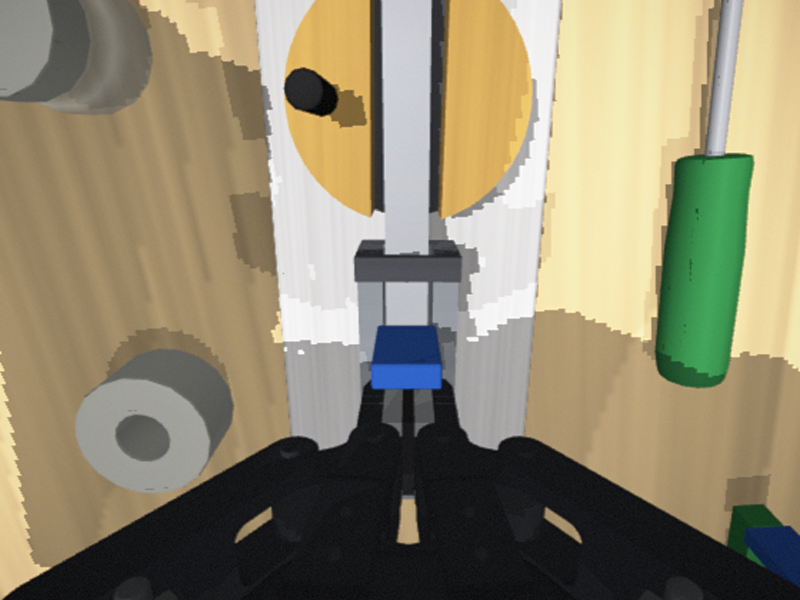

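The bolt has passed through the slot. About 10 mm remains, so I'll do it slowly.

>>> {"op": "servo_tool", "data": {
  "plan": [
    [0,0,0,0.0015,0,0,255],
    [0,0,0,0.003,0,0,255],
    [0,0,0,0.0045,0,0,255],
    [0,0,0,0.0055,0,0,255],
    [0,0,0,0.0065,0,0,255],
    [0,0,0,0.007,0,0,255],
    [0,0,0,0.0075,0,0,255],
    [0,0,0,0.008,0,0,255],
    [0,0,0,0.0085,0,0,255],
    [0,0,0,0.009,0,0,255]
  ]
}}

```text
clock: 16.4
tool_pos: [0.583, -0.0388, 0.0437]
ee_rot: [3.14, 0.0, 1.46]
contact_force: [-1.7, -5.5, 0.9]
width: 0.0
```

>>> {"op": "servo_tool", "data": {
  "plan": [
    [0,0,0,0.0003,0,0,255],
    [0,0,0,0.0006,0,0,255],
    [0,0,0,0.0009,0,0,255],
    [0,0,0,0.0012,0,0,255],
    [0,0,0,0.0015,0,0,255],
    [0,0,0,0.0018,0,0,255],
    [0,0,0,0.0021,0,0,255],
    [0,0,0,0.0024,0,0,255],
    [0,0,0,0.0027,0,0,255],
    [0,0,0,0.003,0,0,255]
  ]
}}

```text
clock: 17.65
tool_pos: [0.5836, -0.0387, 0.0441]
ee_rot: [3.14, 0.006, 1.458]
contact_force: [-1.8, -13.4, 1.6]
width: 0.0
```

The tool has stalled at y=-0.0387 with the force rising to 13 N, which matches the stop. I'll back away and check.

>>> {"op": "servo_tool", "data": {
  "plan": [
    [0,0,0,-0.004,0,0,255],
    [0,0,0,-0.012,0,0,255],
    [0,0,0,-0.022,0,0,255],
    [0,0,0,-0.03,0,-0.005,255],
    [0,0,0,-0.035,0,-0.03,255],
    [0,0,0,-0.04,0,-0.07,255],
    [0,0,0,-0.045,0,-0.11,255],
    [0,0,0,-0.05,0,-0.14,255],
    [0,0,0,-0.05,0,-0.16,255],
    [0,0,0,-0.05,0,-0.16,255]
  ]
}}

```text
clock: 18.9
tool_pos: [0.5789, -0.088, 0.2065]
ee_rot: [3.136, 0.006, 1.458]
contact_force: [0.7, -0.1, -0.6]
width: 0.0
```

```bash
python3 disc.py w8
```

```text
18.9 [ 0.57888108 -0.08802811  0.2064783 ] [3.13553209 0.00619313 1.45788348] [ 0.7 -0.1 -0.6] 1.398326074751597
```

View pics/w8b.png

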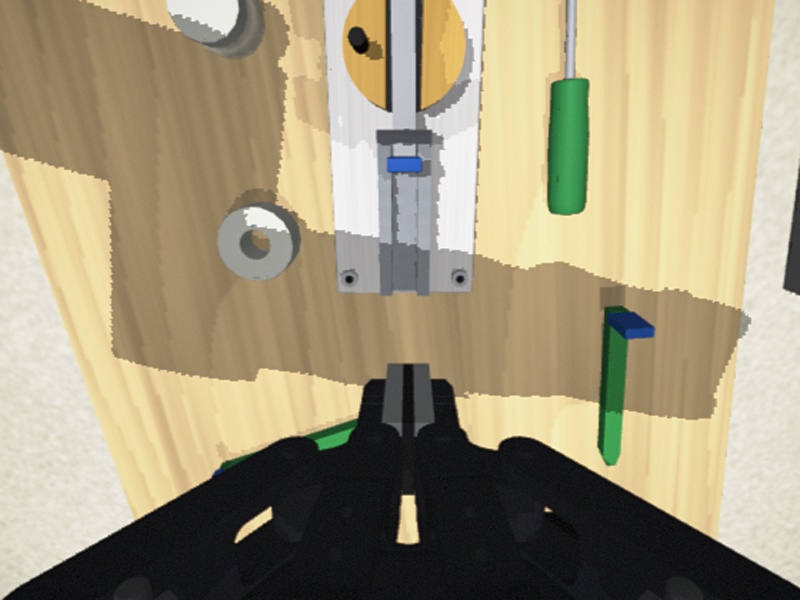

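>>> {"op": "servo_tool", "data": {
  "plan": [
    [0,0,0,0.02,0,0,255],
    [0,0,0,0.045,0,0,255],
    [0,0,0,0.07,0,0,255],
    [0,0,0,0.09,0,0,255],
    [0,0,0,0.1,0,0,255],
    [0,0,0,0.1,0,0,255],
    [0,0,0,0.1,0,0,255],
    [0,0,0,0.1,0,0,255],
    [0,0,0,0.1,0,0,255],
    [0,0,0,0.1,0,0,255]
  ]
}}

```text
clock: 20.2
tool_pos: [0.5894, 0.0113, 0.2044]
ee_rot: [3.138, 0.006, 1.457]
contact_force: [0.1, 0.3, -0.6]
width: -0.002
```

```bash
python3 disc.py w9
```

```text
20.2 [0.5893716  0.01126123 0.2043677 ] [3.13798402 0.00581005 1.45736002] [ 0.1  0.3 -0.6] 1.5701681168635175
```

View pics/w9b.png

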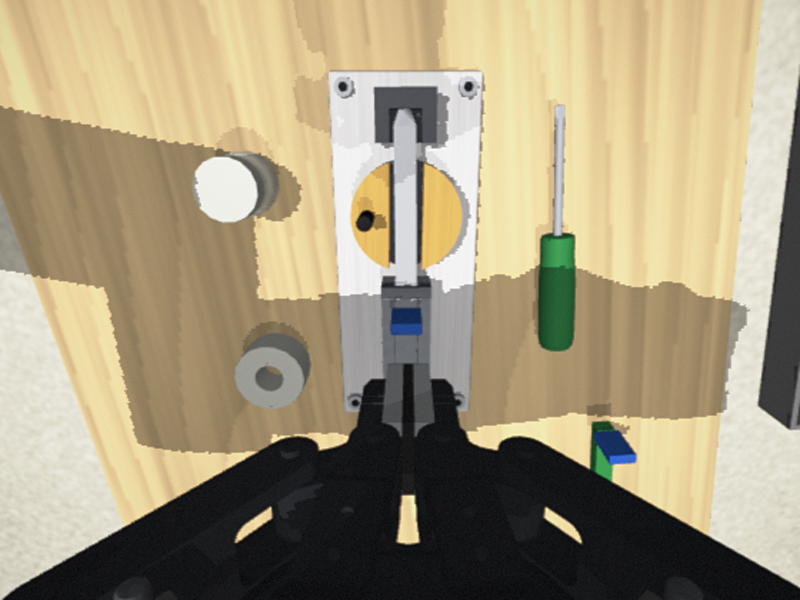

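```bash
python3 -c "
from ang import *
st=manip.state(); W=lambda q,z: atz('wrist',q[0]/s,q[1]/s,z,st)[:2]
L,Rr=W((331,71),.01),W((482,71),.01); ex=np.array([np.cos(np.radians(83.8)),np.sin(np.radians(83.8))])
O=(L+Rr)/2-.09*ex
print('O',O,'nose',(W((404,107),.033)-O)@ex,'lug rear+.136',(W((407,334),.046)-O)@ex+.136, 'strap(-.05)',(W((407,285),.039)-O)@ex)
p=cv2.imread('pics/w9.png'); cv2.imwrite('pics/w9c.png',cv2.resize(p[50:205,225:345],(464,600),interpolation=2))
"
```

```text
O [0.59310026 0.04124262] nose 0.06725422334115846 lug rear+.136 0.05982606175636597 strap(-.05) -0.04381909951985386
```

View pics/w9c.png

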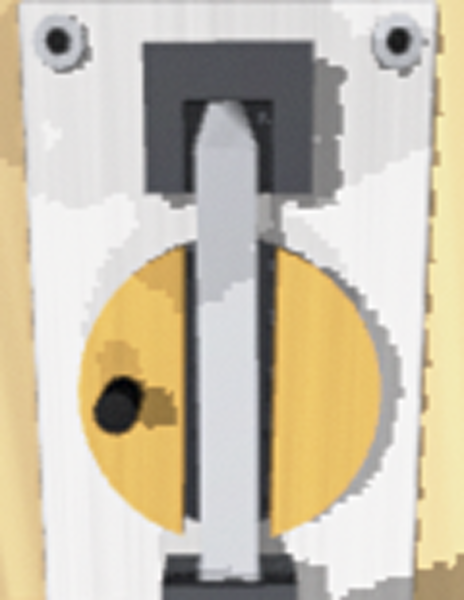

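The nose at (225,103) in the crop meets the keeper's stop face, and the slot edges run parallel to the bolt. The hand is well clear, so I'm handing in.

```bash
python3 -c "
from h import *
print(manip.state()['contact_force'],manip.close_job())"
```

```text
the job is handed in; nothing more can be done
[-0.57041598  0.20519586 -0.18940816] None
```

The lock module is locked and the job is handed in, at about 20 s of the 51 s allowed. I held the pin loosely between the fingertips to push the disc round from about 1.13 rad to near 0. Then I pushed the steel bolt by its blue lug, with the fingers shut, through the slot to the keeper's stop, and backed off and up.

**Last checks:**
- **Bolt position:** The tool stalled 1 mm from the worked-out stop position as the force rose to 13 N. The close-up shows the nose against the stop face, at about 67 mm by the nose edge (66 mm is nominal).
- **Disagreement:** A rough estimate from the lug's lower rear edge gave 60 mm, just outside the 61–70 mm band. The same picture put the strap 6 mm off its known place, so I trusted the stall and the close-up.
- **Disc angle:** The slot measured within 1–2° of the bolt's line after the disc was turned. It still looked parallel to the bolt in the last picture.
- **Surroundings:** The jar, spool and screwdriver looked undisturbed in the last picture. I did not check the bin, meter and cup again, but the hand never went near them. Nothing touched the hand at hand-in (force under 1 N).

One early move ran the last joint to its range limit and tilted the tool. I turned it back the other way with nothing touched.

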